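# Make up the table kit and the prep kit

## Task

Make up two kits. Table kit: nest the wedge-shaped insert fully down in the wedge-shaped tray, turned so that the outlines match, then stand the spice jar in the wide half of the insert and the wooden pepper mill in its narrow half. Prep kit, in the oblong tray: lay the peeler flat and lengthwise in the long plain slot and stand the stack of paper cups upright inside the round ring.

Things in the scene. Friction and masses are not known exactly. Their poses are not given: they have to be found in the camera images.
- wedge_tray: empty fixed steel tray, wedge-shaped (tapering) outline: 188 mm long (x), 150 mm wide at the wide end (-x), 100 mm at the narrow end (+x), 30 mm high. Origin: centre of its underside; z up. Floor 3 mm thick, inner floor 172 mm long, 134 to 84 mm wide; the 2 mm walls flare, so the mouth is 5 mm larger all round than the floor
- insert_bar (a point): loose wedge-shaped aluminium insert, fits the wedge tray one way round with 2 mm play; point: middle of its black grip bar (10 mm thick in x, 76 mm long in y, 20 mm high), 52 mm over its underside; nested: above the tray's origin. x: to its narrow end, z up. 0.25 kg, walls 24 mm high, floor 2.5 mm thick; the bar parts it into a wide half (x -78 to -5 mm) and a narrow half (x 5 to 78)
- oblong_tray: shallow rectangular stainless tray, 200 mm long (x) by 170 mm wide (y), walls 22 mm high; it does not move. Origin: centre of its underside, z up. A lengthwise divider (22 mm high) parts it into a long plain slot on its +y side and a wider part on its -y side, which has a low round ring on the floor.
- slot_mid (a point): middle of the floor (3 mm above the underside) of the oblong tray's plain slot, which is 195 mm long along x and 74 mm wide along y; axes as the tray's
- ring_mid (a point): middle of the floor (3 mm above the underside) inside the oblong tray's round ring: 76 mm inside diameter, 7 mm high; axes as the tray's
- spice_mid (a point): spice jar, clear round jar with a green screw cap, 46 mm diameter, 106 mm tall, 0.11 kg; this point is its centre, half-way up; z up
- mill_mid (a point): turned dark-wood pepper mill, 98 mm tall, foot 50 mm diameter, waist 36 mm diameter at 38 to 52 mm above its foot, round head 45 mm diameter, 0.14 kg; this point is its centre, half-way up; z up
- cups_mid (a point): small stack of white paper portion cups (one body), 54 mm diameter at the top, narrower below, 51 mm tall, 0.03 kg; this point is its centre, half-way up; z up
- peeler_mid (a point): black-handled peeler lying flat, 170 mm long along x; this point is the middle of its length, 8.5 mm above its underside. The handle (24 mm wide, 17 mm thick) runs from -85 mm to +20 mm along x, the thin blade (14 mm wide, 6 mm thick) from there to +85 mm; it balances at about -22 mm. z up
There are look-alikes about, which are no part of the job. What is shaped like the part that bears cups_mid but orange, red or yellow is not meant.

How it is judged:
At the end, for the whole second after the job is handed in: Insert seated on the wedge tray's floor (6 mm, 0.1 rad, level); jar upright in its wide half, mill upright in its narrow half; cups upright inside the ring (16 mm); peeler flat in the slot (20 mm along, 30 mm across, 0.3 rad, either way round); all on their floors, released, at rest (x of insert_bar in the frame of wedge_tray between -0.006 and 0.006 m and y of insert_bar in the frame of wedge_tray between -0.006 and 0.006 m and z of insert_bar in the frame of wedge_tray between 0.051 and 0.0585 m and angle between the x axis of insert_bar and the x axis of wedge_tray, either way round below 0.1 rad and angle between insert_bar's own z axis and vertical below 0.06 rad and x of spice_mid in the frame of insert_bar between -0.075 and -0.02 m and y of spice_mid in the frame of insert_bar between -0.06 and 0.06 m and z of spice_mid in the frame of insert_bar between -0.006 and 0.0095 m and x of mill_mid in the frame of insert_bar between 0.02 and 0.075 m and y of mill_mid in the frame of insert_bar between -0.05 and 0.05 m and z of mill_mid in the frame of insert_bar between -0.01 and 0.0055 m and angle between each of spice_mid, mill_mid, cups_mid, peeler_mid's own z axis and vertical below 0.1 rad and horizontal distance between cups_mid and ring_mid below 0.016 m and z of cups_mid in the frame of ring_mid between 0.02 and 0.03 m and x of peeler_mid in the frame of slot_mid between -0.02 and 0.02 m and y of peeler_mid in the frame of slot_mid between -0.03 and 0.03 m and z of peeler_mid in the frame of slot_mid between 0.004 and 0.014 m and angle between the x axis of peeler_mid and the x axis of slot_mid, either way round below 0.3 rad and linear speed of each of wedge_insert, spice, cups, peeler, mill below 0.01 m/s); the robot touches nothing.
It also fails if it takes over 109 s, if anything falls off the work surface, if the arm or the gripper's body presses on something with over 40 N, if the wrist force passes 120 N, or if a joint passes its speed limit or range.

## Robot

A 7-joint arm with a two-finger parallel gripper is mounted at the origin on a cart in front of the work surface, level with it; the furniture and walls round the work are solid. World frame = base frame: x ahead of the robot, y to its left, z up, the work surface at z = 0. Lengths are in m, angles in rad, forces in N, time in s.
With the tool pointing down it reaches from about 0.35 to 0.9 m from the base axis. Payload 8.1 kg.
Tool frame: the origin (TCP) lies between the finger pads; the fingertips stand ahead of it and the grasp point (between the pads) is the TCP (arm.nose_length is the z of the fingertips in the tool frame, in m); z points along the fingers, y is the line along which they close (so a half turn about z gives the same grasp; the last joint's range is limited). The gripper opens to 92 mm and grips with 3 to 60 N. Pads are 19 mm wide; open, the fingers measure 130 mm over their backs; the gripper's body (75 mm by 190 mm) begins 47 mm behind the grasp point.
Start: joints at [-1.244, 0.434, 0.025, 1.573, -0.012, 1.134, -0.075], TCP at [0.26, 0.568, 0.246] pointing down, gripper open.
Joint ranges: [-2.62, 2.62], [-0.44, 2.09], [-1.27, 1.32], [0.08, 2.57], [-1.32, 4.46], [0.12, 2], [-2.74, 2.74]. Speed limits (rad/s): [2.22, 2.22, 3.01, 3.01, 3.14, 3.14, 3.14].

## Interface

Orientations are given as a rotation vector (axis times angle).
In Python, from cell import sensors, optics, arm gives the robot as it stands.
- The arm moves only by the tool arm_command, never from a script. Its argument "deltas" is one flat list of numbers, 7 for each row, row after row: the turn, a rotation vector about the world's x, y, z as a fraction of full scale, then the shift along the world's x, y, z as a fraction of full scale, then the finger opening in mm, from 0 to 91.8. In form: [wx, wy, wz, dx, dy, dz, fingers, wx, wy, wz, dx, dy, dz, fingers, ...]. A call has 1 to 20 rows; each row is the pose to reach, as a shift and turn from the pose commanded when the call began; what a row does not reach only later rows make up. Full scale, the value 1, is 1 m for a shift and 90 degrees for a turn. A row lasts 1/10 s, in which the tool goes at most 50 mm and 8.59 degrees, less where a joint would pass 70% of its speed; a pose out of reach is approached as far as the arm can. A call with a number of a shift or a turn outside -1 to 1 is refused whole. A call with a gripper value outside its range is refused whole. The fingers move at their own pace and stop on an object; "force" is the grip in N (left out, the last holds). Time passes only in rows, so rows that repeat a pose let the fingers close. It gives the time, the measured TCP pose, the force, the opening and the grip force at its end, in the units of the state.
- sensors.observe(): the state, without advancing time (a new reading comes with each control period).
- optics.get_image(name): name is "scene" or "top" or "wrist"; returns the picture (400x640x3 uint8, blue, green, red); there is no depth.
- optics.calibration(name): a dict with "camera_matrix" (3x3 intrinsics, pixels), "rvec" (rotation vector, rad) and "tvec" (3), from world to camera coordinates, as OpenCV has them. Camera axes: x right, y down, z forward; pixel columns grow to the right and rows downward; lengths in m; the calibration is good to about 2 mm. A picture is of the moment at which its call begins: read the wrist's pose just before it. calibration takes no time and is no camera call; for the wrist camera it gives the pose at the moment of the call.
- arm.sign_off(): hands the job in; it is judged then, once.
The state is a dict: "clock": time; "joints": joint angles; "dq": joint speeds; "joint_efforts": joint torques, N m; "position": TCP position; "ee_rot": TCP orientation; "force": force on the tool from outside, world axes, zero at the start; "ft_torque": the same for the moment, N m; "width": opening from 0.0 (shut) to 1.0 (fully open); "gripper_force": force on a finger pad.
Only numpy, scipy, OpenCV 4.12 (cv2) and the standard library are available. Lean on these libraries where they do the work, as an engineer would, in place of code of your own. Each camera call takes 0.05 s, during which the arm holds its last target. There are 200 camera calls.

## Working session

There is one attempt and no reset: what is moved stays moved. The work goes in short steps, Python scripts to look and compute and a tool call to move; the robot and the scene stay as the last step left them, time stands still between calls to the robot, and variables do not carry over. Pictures are saved under pics/ and viewed, at most 14 in all, crops included, and the job is handed in when it is done.

Besides the shell and the picture viewer there is one more tool, called after ">>>" by a JSON object that holds its "method" and its "body", one argument or row to a line. arm_command: Moves the arm, as the interface text tells. Its arguments: {"type":"object","properties":{"deltas":{"type":"array","items":{"type":"number"}},"force":{"type":"number"}},"required":["deltas"]}

```bash
ls; mkdir -p pics; python3 - <<'E'
from cell import sensors, optics, arm
import cv2
print(sensors.observe(), arm.nose_length)
for n in ("scene","top"):
    cv2.imwrite(f"pics/{n}0.png", optics.get_image(n))
    c=optics.calibration(n); print(n,c)
E
```

```text
pics
{'clock': 0.0, 'joints': array([-1.24362319,  0.43516869,  0.02499097,  1.57410466, -0.0116127 ,
        1.1339914 , -0.07506126]), 'dq': array([-9.37756387e-05,  5.95132536e-04,  1.55337280e-03,  1.59872856e-03,
       -1.53536555e-03,  4.22517588e-05, -3.61850295e-04]), 'joint_efforts': array([ 7.61804113e-04, -6.67859459e+01,  9.85073335e-01, -3.14458787e+01,
       -6.06192020e-02,  4.30799474e-02,  1.32711134e-04]), 'position': array([0.26026973, 0.56769826, 0.24497596]), 'ee_rot': array([-6.69942216e-01, -3.06913030e+00,  2.37887933e-03]), 'force': array([-0.16025799,  0.57339451, -0.05777709]), 'ft_torque': array([-0.01751189,  0.03650011, -0.06147124]), 'gripper_force': 0.0, 'width': 0.9968312599857114} 0.019
scene {'camera_matrix': array([[505.90319083,   0.        , 311.14695601],
       [  0.        , 505.90319083, 194.00897923],
       [  0.        ,   0.        ,   1.        ]]), 'rvec': array([ 0.86672365, -2.31081752,  1.33083836]), 'tvec': array([0.49993944, 0.17250596, 1.36377243])}
top {'camera_matrix': array([[408.64289175,   0.        , 326.21402295],
       [  0.        , 408.64289175, 202.33288205],
       [  0.        ,   0.        ,   1.        ]]), 'rvec': array([ 2.10243416, -2.10553379,  0.2300751 ]), 'tvec': array([0.17237651, 0.53560971, 0.95461801])}
```

View pics/scene0.png

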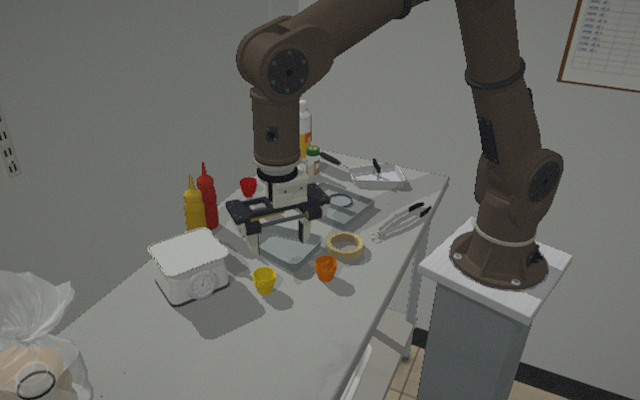

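View pics/top0.png

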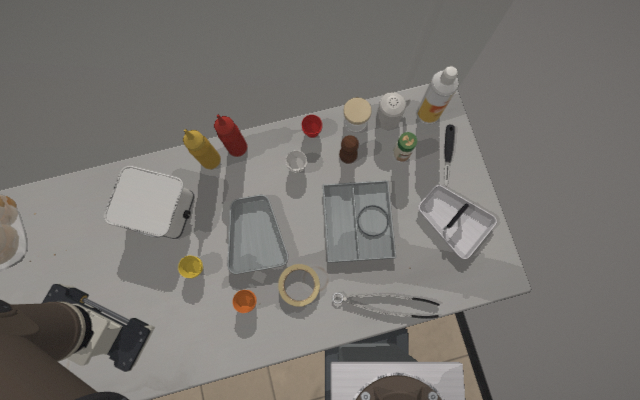

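The top view shows these parts:
- Wedge tray at (257,235) and oblong tray at (358,222), with the ring at (373,221).
- Insert at (457,220) with its dark bar.
- Peeler at (449,150).
- Spice jar with the green cap at (406,145). It could be mistaken for the white-topped shaker (393,105), the beige-lid jar (357,113) or the bottle (437,95).
- Mill at (348,148), which is the only dark-wood object.
- White cups at (297,161). The look-alikes are red (312,126), yellow (190,267) and orange (244,301).

The tongs and tape ring are not part of the job. I'll check these choices in one close crop.

```bash
cat > h.py <<'E'
import numpy as np, cv2
from cell import sensors, optics, arm
def ray(c,uv):
    R=cv2.Rodrigues(c["rvec"])[0]; K=c["camera_matrix"]
    d=R.T@np.linalg.solve(K,[uv[0],uv[1],1.]); return -R.T@c["tvec"].ravel(), d
def p2w(c,uv,z):
    o,d=ray(c,uv); return o+d*(z-o[2])/d[2]
def grab(n,f=None):
    c=optics.calibration(n); im=optics.get_image(n)
    if f: cv2.imwrite("pics/"+f,im)
    return c,im
E
python3 - <<'E'
from h import *
im=cv2.imread("pics/top0.png")
cv2.imwrite("pics/crop0.png",cv2.resize(im[60:280,220:510],None,fx=2.7,fy=2.7,interpolation=cv2.INTER_CUBIC))
c=optics.calibration("top"); print(ray(c,(320,200)))
for n,uv,z in [("tape",(299,286),0),("wedge nL",(234,199),.03),("nR",(270,196),.03),("wR",(286,264),.03),("wL",(231,274),.03),("ob1",(324,185),.022),("ob2",(390,182),.022),("ob3",(393,260),.022),("ob4",(326,263),.022),("ring",(373,221),.008),("jar cap",(407,141),.1),("mill head",(349,142),.09),("cups",(297,160),.051),("peel bot",(446,180),.008),("peel top",(450,127),.008),("bar a",(467,206),.052),("bar b",(448,227),.052)]:
    print(n,p2w(c,uv,z).round(3))
E
```

```text
(array([0.3143721 , 0.16935954, 1.04898737]), array([ 0.2240121 ,  0.01739348, -0.97456651]))
tape [0.334 0.24  0.   ]
wedge nL [0.552 0.408 0.03 ]
nR [0.559 0.316 0.03 ]
wR [0.386 0.271 0.03 ]
wL [0.362 0.406 0.03 ]
ob1 [0.59  0.177 0.022]
ob2 [0.598 0.006 0.022]
ob3 [0.396 0.005 0.022]
ob4 [0.389 0.172 0.022]
ring [0.498 0.051 0.008]
jar cap [ 0.681 -0.028  0.1  ]
mill head [0.683 0.115 0.09 ]
cups [0.649 0.246 0.051]
peel bot [ 0.607 -0.145  0.008]
peel top [ 0.757 -0.165  0.008]
bar a [ 0.528 -0.179  0.052]
bar b [ 0.475 -0.129  0.052]
```

View pics/crop0.png

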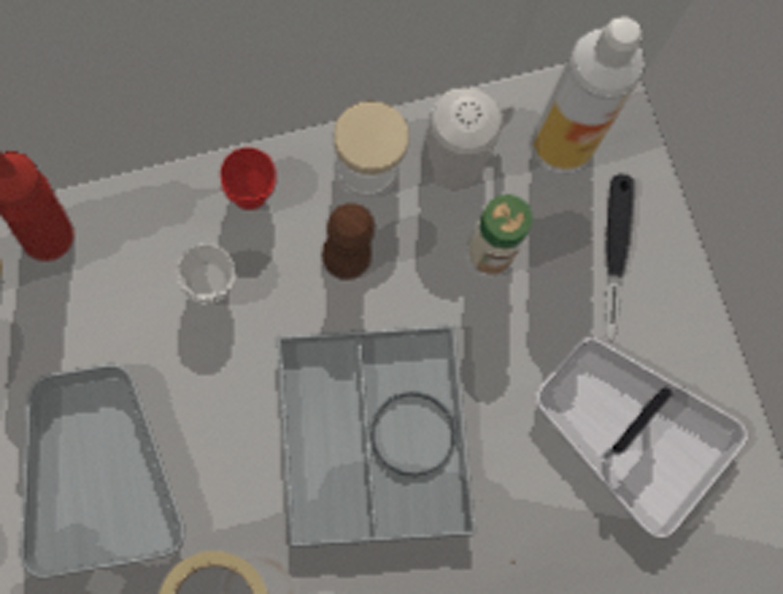

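The crop confirms each choice. The jar has its green cap at crop (505,220), and the mill is at (350,240). The clear-white cups are at (207,272). The insert's bar runs (668,392)–(615,448), with its narrow end to the upper left. The peeler handle is at (620,225), with its blade ending near (612,335). I'll set out over the wedge tray first, then the insert, looking from close by at each.

>>> {"method": "arm_command", "body": {
  "deltas": [0,0,-0.2,0.17,-0.22,0.08,91,0,0,-0.2,0.17,-0.22,0.08,91,0,0,-0.2,0.17,-0.22,0.08,91,0,0,-0.2,0.17,-0.22,0.08,91,0,0,-0.2,0.17,-0.22,0.08,91,0,0,-0.2,0.17,-0.22,0.08,91,0,0,-0.2,0.17,-0.22,0.08,91,0,0,-0.2,0.17,-0.22,0.08,91,0,0,-0.2,0.17,-0.22,0.08,91,0,0,-0.2,0.17,-0.22,0.08,91]
}}

```text
clock: 1.1
position: [0.4293, 0.3493, 0.3251]
ee_rot: [-1.138, -2.927, 0.001]
force: [-0.3, 0.3, 0.4]
width: 0.989
gripper_force: 0.0
```

```bash
python3 - <<'E'
from h import *
c,im=grab("wrist","w1.png"); o,d=ray(c,(320,200)); print(o,d,c["camera_matrix"][0,0])
s=sensors.observe(); print(s["clock"],s["position"],s["ee_rot"])
cc=optics.calibration("top")
for n,uv,z in [("tray ctr",None,0)]:
    pass
P=np.array([[.465,.35,.03],[.5555,.362,.03],[.374,.3385,.03],[.5,-.154,.05]])
print(cv2.projectPoints(P,c["rvec"],c["tvec"],c["camera_matrix"],None)[0].reshape(-1,2).round())
for n,uv,z in [("shaker base",(390,122),0),("bottle base",(428,118),0),("beige base",(356,130),0),("jar base",(403,157),0),("mill foot",(348,158),0),("peeler hend",(450.4,124.8),.008),("hblade",(447.4,161.9),.008),("shaker top",(393,102),.1),("beige top",(357,110),.09)]: print(n,p2w(cc,uv,z).round(3))
E
```

```text
[0.3793992  0.39568703 0.46469631] [ 0.20340063 -0.17400598 -0.96364346] 346.43504585288593
1.15 [0.42941617 0.34920555 0.32518133] [-1.13830711e+00 -2.92739396e+00  1.17970764e-03]
[[336. 180.]
 [388. 223.]
 [280. 133.]
 [100. 422.]]
shaker base [ 0.775 -0.004  0.   ]
bottle base [ 0.787 -0.109  0.   ]
beige base [0.752 0.09  0.   ]
jar base [ 0.674 -0.035  0.   ]
mill foot [0.672 0.113 0.   ]
peeler hend [ 0.763 -0.167  0.008]
hblade [ 0.657 -0.152  0.008]
shaker top [0.785 0.003 0.1  ]
beige top [0.768 0.093 0.09 ]
```

View pics/w1.png

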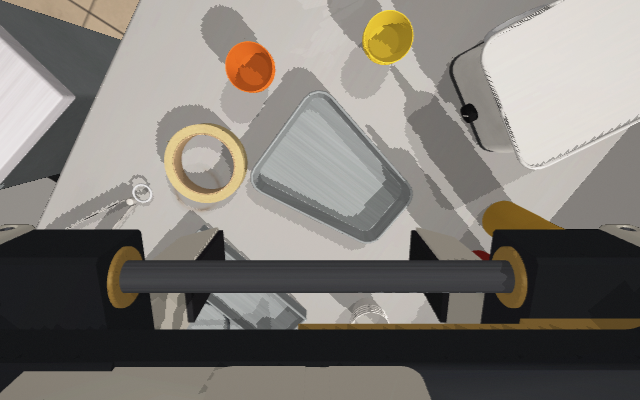

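The wrist view shows the whole wedge tray. Its rim corners are near (253,180), (315,92), (410,195) and (372,240), with the narrow end at lower right. I'll measure its outline on the rim plane.

```bash
cat >> h.py <<'E'
def wedge(c,im,seed,mask,z,wid,yaw):
    """rim outline -> centre, yaw. wid=(L,wide,narrow); returns centre by edges"""
    n,lab,st,_=cv2.connectedComponentsWithStats(mask.astype(np.uint8)); k=lab[seed[1],seed[0]]
    m=(lab==k).astype(np.uint8); ct=max(cv2.findContours(m,cv2.RETR_EXTERNAL,cv2.CHAIN_APPROX_NONE)[0],key=cv2.contourArea)
    h=cv2.convexHull(ct)[:,0,:].astype(float)
    # dense hull
    pts=np.vstack([np.linspace(a,b,20,endpoint=False) for a,b in zip(h,np.roll(h,-1,0))])
    P=np.array([p2w(c,p,z)[:2] for p in pts]); 
    for it in range(4):
        u=np.array([np.cos(yaw),np.sin(yaw)]); v=np.array([-u[1],u[0]])
        X=P@u; Y=P@v; xm=(X.min()+X.max())/2; L=X.max()-X.min()
        g=np.linspace(xm-.28*L,xm+.28*L,15)
        up=[]; lo=[]
        A=P.mean(0)@v
        for x in g:
            s=abs(X-x)<.008; up.append(Y[s].max()); lo.append(Y[s].min())
        mid=np.polyfit(g,(np.array(up)+lo)/2,1); w=np.polyfit(g,np.array(up)-lo,1)
        yaw+=np.arctan(mid[0])
    ctr=u*xm+v*np.polyval(mid,xm)
    return ctr,np.degrees(yaw),L,np.polyval(w,xm),w[0]*L,m.sum()
E
python3 - <<'E'
from h import *
im=cv2.imread("pics/w1.png"); c=optics.calibration("wrist")
b,g,r=[im[...,i].astype(int) for i in range(3)]
print(im[170,330],im[95,318],im[130,290],im[210,300],im[225,385], im[60,320],im[130,440],im[260,320])
m=(b-r>4)&(np.arange(400)[:,None]<250)
cv2.imwrite("pics/m1.png",m.astype(np.uint8)*255)
print(wedge(c,im,(330,170),m,.03,None,np.radians(7.4)))
E
```

```text
[172 174 171] [135 135 134] [173 175 170] [113 114 112] [96 96 95] [192 198 203] [108 110 114] [81 82 83]Traceback (most recent call last):
  File "<stdin>", line 7, in <module>
  File "h.py", line 27, in wedge
    s=abs(X-x)<.008; up.append(Y[s].max()); lo.append(Y[s].min())
                               ~~~~~~~~^^
    return umr_maximum(a, axis, None, out, keepdims, initial, where)
ValueError: zero-size array to reduction operation maximum which has no identity
```

>>> {"method": "arm_command", "body": {
  "deltas": [0,0,0,0.09,-0.49,-0.05,91,0,0,0,0.09,-0.49,-0.05,91,0,0,0,0.09,-0.49,-0.05,91,0,0,0,0.09,-0.49,-0.05,91,0,0,0,0.09,-0.49,-0.05,91,0,0,0,0.09,-0.49,-0.05,91,0,0,0,0.09,-0.49,-0.05,91,0,0,0,0.09,-0.49,-0.05,91,0,0,0,0.09,-0.49,-0.05,91,0,0,0,0.09,-0.49,-0.05,91,0,0,0,0.09,-0.49,-0.05,91,0,0,0,0.09,-0.49,-0.05,91,0,0,0,0.09,-0.49,-0.05,91]
}}

```text
clock: 2.45
position: [0.5206, -0.14, 0.2754]
ee_rot: [-1.138, -2.927, -0.001]
force: [-0.3, 1.2, 0.2]
width: 0.994
gripper_force: 0.0
```

```bash
python3 - <<'E'
from h import *
c,im=grab("wrist","w2.png"); np.save("c2.npy",c,allow_pickle=True)
s=sensors.observe(); print(s["clock"],s["position"],s["ee_rot"],s["joints"].round(2))
E
```

```text
2.5 [ 0.5206806  -0.13976495  0.27558364] [-1.13727084e+00 -2.92784712e+00 -1.07051042e-03] [-0.22  0.28  0.49  1.77 -0.14  1.13  1.15]
```

View pics/w2.png

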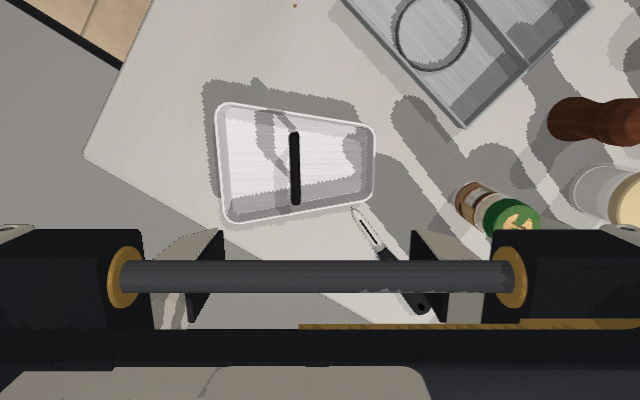

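The bar is the black strip from (294,132) to (296,204), with the insert's narrow end to the right. The peeler's blade tip (352,210) is just clear of the insert rim. I'll measure the bar and the tray now.

```bash
python3 - <<'E'
from h import *
c2=np.load("c2.npy",allow_pickle=True).item(); s=sensors.observe()
Ro=lambda v:cv2.Rodrigues(np.array(v,float))[0]
R2=Ro(s["ee_rot"]); Rc=Ro(c2["rvec"]); 
# world->cam: Xc=Rc X+t ; X=R2 Xt+p2
Rct=Rc@R2; tct=Rc@s["position"]+c2["tvec"].ravel()
R1=Ro([-1.13830711e+00,-2.92739396e+00,1.17970764e-03]); p1=np.array([0.42941617,0.34920555,0.32518133])
Rw=Rct@R1.T; c1=dict(camera_matrix=c2["camera_matrix"],rvec=cv2.Rodrigues(Rw)[0].ravel(),tvec=tct-Rw@p1)
o,d=ray(c1,(320,200)); print(o)
np.save("c1.npy",c1,allow_pickle=True)
im=cv2.imread("pics/w1.png"); b,g,r=[im[...,i].astype(int) for i in range(3)]
for th in (0,-3):
    m=((b-r)>=th)&(np.arange(400)[:,None]<248)
    m=cv2.morphologyEx(m.astype(np.uint8),cv2.MORPH_OPEN,np.ones((5,5)))
    n,lab,st,ce=cv2.connectedComponentsWithStats(m); k=lab[170,330]; print(th,st[k])
    try: print(wedge(c1,im,(330,170),m,.03,None,np.radians(7.4)))
    except Exception as e: print(e)
im=cv2.imread("pics/w2.png"); m=(im.max(2)<50).astype(np.uint8); m[225:]=0; m[:, :250]=0; m[:,340:]=0
n,lab,st,ce=cv2.connectedComponentsWithStats(m); k=1+st[1:,4].argmax(); print(st[k],ce[k])
ct=cv2.findContours((lab==k).astype(np.uint8),cv2.RETR_EXTERNAL,cv2.CHAIN_APPROX_NONE)[0][0][:,0,:]
P=np.array([p2w(c2,q,.062)[:2] for q in ct],np.float32); (cx,cy),wh,a=cv2.minAreaRect(P*1000); print("bar",cx,cy,wh,a)
y2=np.degrees(np.arctan2(R2[1,1],R2[0,1])); print("tool y yaw",y2)
E
```

```text
[0.37955115 0.39537233 0.46463714]
0 [  251    91   160   152 13042]
(array([0.46524779, 0.35285998]), np.float64(9.960890016760606), np.float64(0.1892467308211005), np.float64(0.1287879560059584), np.float64(-0.06561767930120312), np.uint64(13042))
-3 [  251    91   162   152 14364]
(array([0.46534473, 0.35283378]), np.float64(10.071189468865747), np.float64(0.18996852801533254), np.float64(0.130199145439321), np.float64(-0.06448336321595902), np.uint64(14364))
[289 132  12  73 645] [294.68527132 168.26666667]
bar 503.1712341308594 -154.0164337158203 (9.79336929321289, 75.35363006591797) 48.303497314453125
tool y yaw 47.544418752828435
```

>>> {"method": "arm_command", "body": {
  "deltas": [0,0,0.009,-0.017,-0.012,-0.05,60,0,0,0.009,-0.017,-0.012,-0.1,50,0,0,0.009,-0.017,-0.012,-0.14,50,0,0,0.009,-0.017,-0.012,-0.18,50,0,0,0.009,-0.017,-0.012,-0.2,50,0,0,0.009,-0.017,-0.012,-0.215,50,0,0,0.009,-0.017,-0.012,-0.223,50,0,0,0.009,-0.017,-0.012,-0.223,40,0,0,0.009,-0.017,-0.012,-0.223,30,0,0,0.009,-0.017,-0.012,-0.223,16,0,0,0.009,-0.017,-0.012,-0.223,5,0,0,0.009,-0.017,-0.012,-0.223,5,0,0,0.009,-0.017,-0.012,-0.223,5,0,0,0.009,-0.017,-0.012,-0.223,5],
  "force": 30
}}

```text
clock: 3.9
position: [0.5035, -0.1541, 0.0532]
ee_rot: [1.121, 2.934, 0.0]
force: [-1.4, -0.8, 6.0]
width: 0.108
gripper_force: 30.0
```

```bash
python3 - <<'E'
from h import *
c1=np.load("c1.npy",allow_pickle=True).item()
im=cv2.imread("pics/w1.png"); b,g,r=[im[...,i].astype(int) for i in range(3)]
m=((b-r)>=-3)&(np.arange(400)[:,None]<248)
m=cv2.morphologyEx(m.astype(np.uint8),cv2.MORPH_OPEN,np.ones((5,5)))
n,lab,st,ce=cv2.connectedComponentsWithStats(m); k=lab[170,330]
ct=max(cv2.findContours((lab==k).astype(np.uint8),cv2.RETR_EXTERNAL,cv2.CHAIN_APPROX_NONE)[0],key=cv2.contourArea)
q=cv2.approxPolyDP(cv2.convexHull(ct),4,True)[:,0,:]; 
for a in q: print(a,p2w(c1,a,.03).round(4))
v=im.copy(); cv2.drawContours(v,[ct],-1,(0,0,255),1); cv2.imwrite("pics/w1c.png",cv2.resize(v[75:255,235:430],None,fx=3.3,fy=3.3,interpolation=cv2.INTER_NEAREST))
E
```

```text
[312  91] [0.3642 0.4013 0.03  ]
[331  95] [0.3831 0.4151 0.03  ]
[411 187] [0.5376 0.415  0.03  ]
[408 205] [0.5539 0.397  0.03  ]
[375 241] [0.5634 0.3328 0.03  ]
[360 242] [0.5509 0.317  0.03  ]
[259 192] [0.4099 0.2658 0.03  ]
[251 182] [0.3936 0.2676 0.03  ]
[257 161] [0.3796 0.2925 0.03  ]
```

View pics/w1c.png

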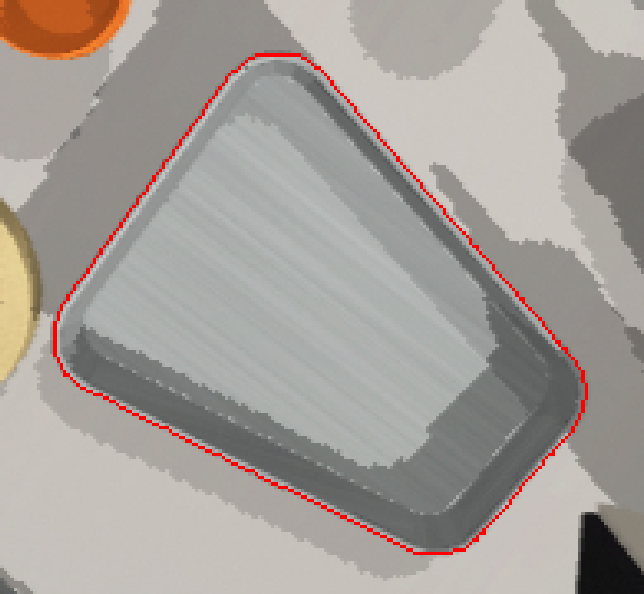

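The contour hugs the rim. The ends give a yaw of about 8.2°, the sides about 10°, and the centre is (0.465, 0.352). The bar is gripped, so I'll lift it, turn it by −39.5° and hover over the tray.

>>> {"method": "arm_command", "body": {
  "deltas": [0,0,0,0,0,0.02,5,0,0,0,0,0,0.05,5,0,0,0,0,0,0.08,5,0,0,-0.05,-0.002,0.03,0.1,5,0,0,-0.1,-0.005,0.06,0.1,5,0,0,-0.15,-0.008,0.1,0.1,5,0,0,-0.2,-0.012,0.15,0.1,5,0,0,-0.25,-0.016,0.2,0.1,5,0,0,-0.3,-0.02,0.25,0.1,5,0,0,-0.35,-0.024,0.3,0.1,5,0,0,-0.4,-0.028,0.35,0.1,5,0,0,-0.439,-0.032,0.4,0.1,5,0,0,-0.439,-0.036,0.44,0.1,5,0,0,-0.439,-0.038,0.475,0.1,5,0,0,-0.439,-0.038,0.496,0.09,5,0,0,-0.439,-0.038,0.506,0.08,5,0,0,-0.439,-0.038,0.506,0.07,5,0,0,-0.439,-0.038,0.506,0.06,5,0,0,-0.439,-0.038,0.506,0.06,5]
}}

```text
clock: 5.8
position: [0.465, 0.3495, 0.1111]
ee_rot: [2.05, 2.38, -0.005]
force: [-0.5, 0.0, -3.1]
width: 0.108
gripper_force: 30.0
```

```bash
python3 - <<'E'
from h import *
c,im=grab("wrist","w3.png"); np.save("c3.npy",c,allow_pickle=True)
s=sensors.observe(); print(s["clock"],s["position"],s["ee_rot"],s["force"]); R=cv2.Rodrigues(s["ee_rot"])[0]; print(np.degrees(np.arctan2(R[1,1],R[0,1])))
E
```

```text
5.85 [0.46541911 0.34998671 0.11199931] [ 2.04995114  2.38032037 -0.00345761] [-0.20687133  0.74275658 -2.73602245]
8.529336290949043
```

View pics/w3.png

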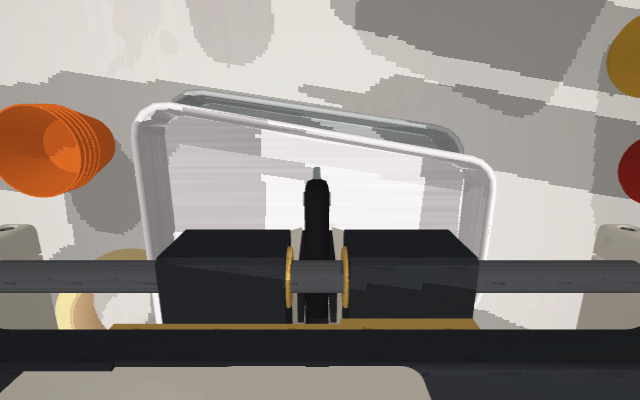

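The insert hangs level over the tray with matching taper: tray rim edge (180,92)–(460,135), insert rim edge (160,105)–(490,165). I'll lower it gently.

>>> {"method": "arm_command", "body": {
  "deltas": [0,0,0,0,0,-0.01,5,0,0,0,0,0,-0.02,5,0,0,0,0,0,-0.028,5,0,0,0,0,0,-0.034,5,0,0,0,0,0,-0.04,5,0,0,0,0,0,-0.045,5,0,0,0,0,0,-0.05,5,0,0,0,0,0,-0.053,5,0,0,0,0,0,-0.054,5,0,0,0,0,0,-0.054,5]
}}

```text
clock: 6.85
position: [0.4655, 0.3523, 0.0587]
ee_rot: [-2.047, -2.383, -0.0]
force: [0.0, -0.3, -2.7]
width: 0.108
gripper_force: 30.0
```

```bash
python3 - <<'E'
from h import *
c,im=grab("wrist","w4.png"); np.save("c4.npy",c,allow_pickle=True)
s=sensors.observe(); print(s["clock"],s["position"],s["ee_rot"],s["force"],s["ft_torque"])
E
```

```text
6.9 [0.4654758  0.35226537 0.05884816] [-2.04707386e+00 -2.38305422e+00 -2.88954673e-04] [-0.63617921  1.50343408 -2.98714297] [0.03654603 0.0695501  0.05026259]
```

View pics/w4.png

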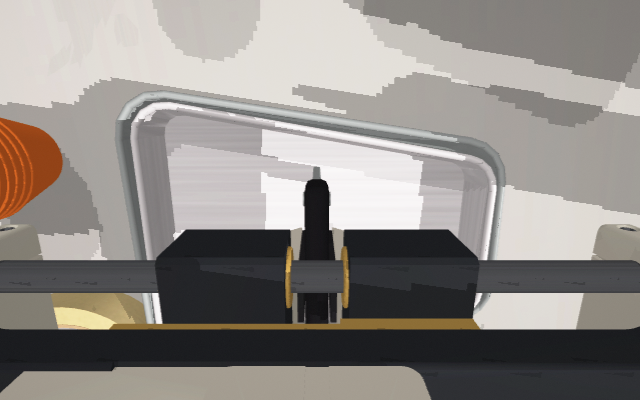

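The insert is inside the tray rim all round with no contact force. The left gap is about 15 px and the right about 8 px. I'll lower the last few mm with a 1 mm backward nudge, then release and rise.

>>> {"method": "arm_command", "body": {
  "deltas": [0,0,0,-0.001,0,-0.001,5,0,0,0,-0.001,0,-0.002,5,0,0,0,-0.001,0,-0.003,5,0,0,0,-0.001,0,-0.004,5,0,0,0,-0.001,0,-0.004,5,0,0,0,-0.001,0,-0.004,30,0,0,0,-0.001,0,-0.004,40,0,0,0,-0.001,0,-0.004,50,0,0,0,-0.001,0,-0.004,50]
}}

```text
clock: 7.8
position: [0.4645, 0.3521, 0.0547]
ee_rot: [2.047, 2.383, -0.0]
force: [0.7, -0.2, -0.1]
width: 0.404
gripper_force: 0.0
```

>>> {"method": "arm_command", "body": {
  "deltas": [0,0,0,0,0,0.03,60,0,0,0,0,0,0.07,80,0,0,0,0,0,0.11,91,0,0,0,0,0,0.15,91,0,0,0,0,0,0.19,91,0,0,0,0,0,0.22,91,0,0,0,0,0,0.22,91]
}}

```text
clock: 8.5
position: [0.4664, 0.3531, 0.2791]
ee_rot: [2.047, 2.382, 0.011]
force: [-0.2, -1.0, 0.2]
width: 0.98
gripper_force: 0.0
```

```bash
python3 - <<'E'
from h import *
c,im=grab("wrist","w5.png"); np.save("c5.npy",c,allow_pickle=True)
s=sensors.observe(); print(s["clock"],s["position"],s["ee_rot"],s["force"])
m=(im.max(2)<50).astype(np.uint8); m[225:]=0; m[:, :250]=0; m[:,400:]=0
n,lab,st,ce=cv2.connectedComponentsWithStats(m); k=1+st[1:,4].argmax(); print(st[k],ce[k])
ct=cv2.findContours((lab==k).astype(np.uint8),cv2.RETR_EXTERNAL,cv2.CHAIN_APPROX_NONE)[0][0][:,0,:]
P=np.array([p2w(c,q,.065)[:2] for q in ct],np.float32); print("bar",cv2.minAreaRect(P*1000))
E
```

```text
8.55 [0.46540626 0.35265897 0.27666839] [2.04712125 2.38277558 0.00636828] [-0.70914311 -0.34798896 -0.36485064]
[309 136   9  73 577] [313.46620451 171.97573657]
bar ((464.5546875, 353.0013427734375), (8.135295867919922, 75.87353515625), 8.706293106079102)
```

View pics/w5.png

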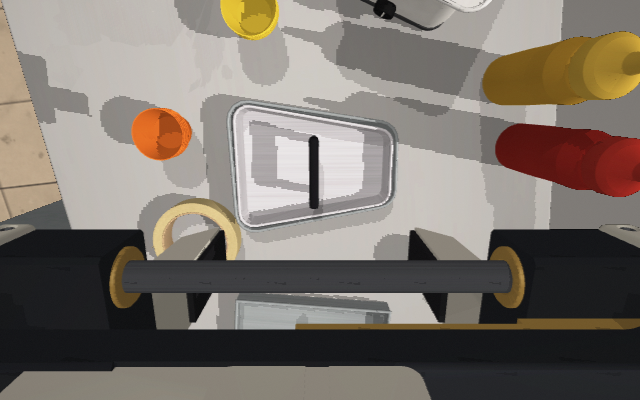

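The insert is seated: bar at (0.4646, 0.353), yaw 8.7°. The rim gap around it at (230–395, 100–230) is even. Next is the jar, so I'll refine the jar, mill and cups from the top view with colour masks.

```bash
python3 - <<'E'
from h import *
im=cv2.imread("pics/top0.png"); c=optics.calibration("top"); hsv=cv2.cvtColor(im,cv2.COLOR_BGR2HSV).astype(int); H,S,V=hsv[...,0],hsv[...,1],hsv[...,2]
def comp(m,x0,x1,y0,y1):
    k=np.zeros(m.shape,np.uint8); k[y0:y1,x0:x1]=m[y0:y1,x0:x1]
    n,l,st,ce=cv2.connectedComponentsWithStats(k); i=1+st[1:,4].argmax(); return st[i],ce[i]
st,ce=comp((H>40)&(H<85)&(S>60),385,430,120,165); print("cap",st,ce,p2w(c,(st[0]+st[2]/2-.5,st[1]+9.5),.106),p2w(c,ce,.1))
st,ce=comp((S>80)&(V<110)&((H<20)|(H>170)),330,370,125,175); print("mill",st,ce); 
# head centre: topmost part; foot: bottom
u=st[0]+st[2]/2-.5
Pm=lambda x,y,z:cv2.projectPoints(np.array([[x,y,z]]),c["rvec"],c["tvec"],c["camera_matrix"],None)[0].ravel().round(1)
for x in (.665,.675,.685): print(x,"foot front",Pm(x-.025,.113,0),"head back",Pm(x+.016,.113,.091), Pm(x,.113,.05), "jar foot front",Pm(x-.023,-.03,0),"cap back",Pm(x+.02,-.03,.106))
E
```

```text
cap [398 132  19  20 208] [406.64423077 141.92307692] [ 0.67750364 -0.02621595  0.106     ] [ 0.67871292 -0.02653672  0.1       ]
mill [340 136  18  27 395] [348.66075949 148.8835443 ]
0.665 foot front [348.1 169.2] head back [349.7 142.5] [348.9 154.1] jar foot front [401.5 168.4] cap back [408.4 138.6]
0.675 foot front [348.  165.6] head back [349.6 138.7] [348.9 150.4] jar foot front [401.3 164.8] cap back [408.2 134.8]
0.685 foot front [348.  162.1] head back [349.6 134.9] [348.8 146.8] jar foot front [401.2 161.3] cap back [408. 131.]
```

>>> {"method": "arm_command", "body": {
  "deltas": [0,0,0.09,0.02,-0.035,0,91,0,0,0.18,0.04,-0.07,0,91,0,0,0.27,0.06,-0.105,0,91,0,0,0.36,0.08,-0.14,0,91,0,0,0.45,0.1,-0.175,0,91,0,0,0.54,0.12,-0.21,0,91,0,0,0.63,0.14,-0.245,0,91,0,0,0.72,0.16,-0.28,0,91,0,0,0.81,0.18,-0.315,0,91,0,0,0.9,0.2,-0.35,0,91,0,0,0.98,0.21,-0.37,0,91,0,0,1,0.216,-0.379,0,91,0,0,1,0.216,-0.379,0,91,0,0,1,0.216,-0.379,0,91]
}}

```text
clock: 9.95
position: [0.6799, -0.0263, 0.2734]
ee_rot: [0.235, -3.131, -0.001]
force: [0.6, 0.0, 0.5]
width: 0.99
gripper_force: 0.0
```

```bash
python3 - <<'E'
from h import *
c,im=grab("wrist","w6.png")
s=sensors.observe(); print(s["clock"],s["position"],s["ee_rot"],s["force"],s["joints"].round(2))
R=cv2.Rodrigues(s["ee_rot"])[0]; print(np.degrees(np.arctan2(R[1,1],R[0,1])))
E
```

```text
10.0 [ 0.67986977 -0.02552429  0.27372276] [ 2.37217549e-01 -3.13099369e+00 -1.52554170e-03] [-0.043352    0.41943121 -0.81574142] [-0.25  0.52  0.34  1.4  -0.18  1.25  1.83]
98.66534585253177
```

View pics/w6.png

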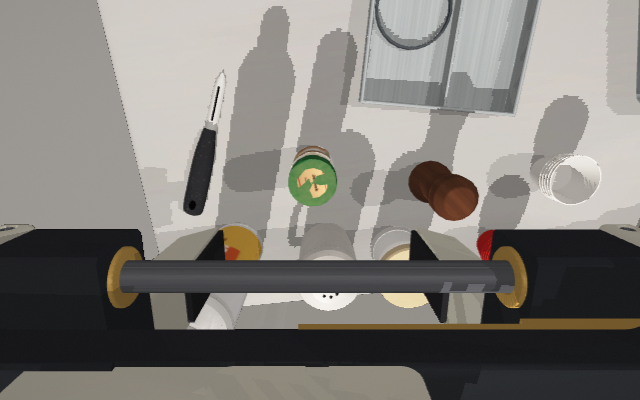

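This view shows all four: jar cap centre (313,181), mill head (456,197) over its foot (431,180), cups rim (570,180), and the peeler from its handle end (193,212) to its blade tip (222,71).

```bash
python3 - <<'E'
from h import *
c=optics.calibration("wrist"); im=cv2.imread("pics/w6.png")
for n,uv,z in [("cap",(313,181),.106),("mill head",(456,197),.08),("mill foot",(431,181),.005),("cups",(570,180),.051),("handle end",(193,213),.0085),("h/b",(212,129),.0085),("tip",(222,70),.0085),("obA",(361,102),.022),("obB",(516,114),.022)]: print(n,p2w(c,uv,z).round(4))
m=(im.max(2)<55).astype(np.uint8); m[228:]=0; m[:,:170]=0; m[:,240:]=0; m[:120]=0
ct=max(cv2.findContours(m,cv2.RETR_EXTERNAL,cv2.CHAIN_APPROX_NONE)[0],key=cv2.contourArea)[:,0,:]
P=np.array([p2w(c,q,.012)[:2] for q in ct],np.float32); print("handle",cv2.minAreaRect(P*1000))
E
```

```text
cap [ 0.6798 -0.0287  0.106 ]
mill head [0.68   0.1153 0.08  ]
mill foot [0.6803 0.1145 0.005 ]
cups [0.6491 0.2444 0.051 ]
handle end [ 0.7628 -0.1656  0.0085]
h/b [ 0.6581 -0.1502  0.0085]
tip [ 0.5923 -0.1441  0.0085]
obA [0.603 0.012 0.022]
obB [0.5897 0.1831 0.022 ]
handle ((710.8416748046875, -158.91407775878906), (23.918514251708984, 105.7342758178711), 82.54596710205078)
```

>>> {"method": "arm_command", "body": {
  "deltas": [0,0,0,0,-0.001,-0.04,91,0,0,0,0,-0.001,-0.08,91,0,0,0,0,-0.001,-0.12,91,0,0,0,0,-0.001,-0.15,91,0,0,0,0,-0.001,-0.18,80,0,0,0,0,-0.001,-0.2,70,0,0,0,0,-0.001,-0.207,70,0,0,0,0,-0.001,-0.207,70,0,0,0,0,-0.001,-0.207,55,0,0,0,0,-0.001,-0.207,45,0,0,0,0,-0.001,-0.207,38,0,0,0,0,-0.001,-0.207,38,0,0,0,0,-0.001,-0.207,38,0,0,0,0,-0.001,-0.207,38],
  "force": 20
}}

```text
clock: 11.4
position: [0.6811, -0.0281, 0.0686]
ee_rot: [-0.237, 3.131, -0.0]
force: [-1.3, -1.1, 4.9]
width: 0.499
gripper_force: 19.8
```

>>> {"method": "arm_command", "body": {
  "deltas": [0,0,0,0,0,0.03,38,0,0,0,0,0,0.07,38,0,0,0,0,0,0.11,38,0,0,0,-0.015,0.02,0.13,38,0,0,0,-0.035,0.05,0.13,38,0,0,0,-0.06,0.085,0.13,38,0,0,0,-0.085,0.12,0.13,38,0,0,0,-0.11,0.155,0.13,38,0,0,0,-0.135,0.19,0.13,38,0,0,0,-0.16,0.225,0.13,38,0,0,0,-0.185,0.26,0.13,38,0,0,0,-0.21,0.295,0.13,38,0,0,0,-0.23,0.33,0.12,38,0,0,0,-0.245,0.36,0.1,38,0,0,0,-0.255,0.372,0.08,38,0,0,0,-0.257,0.375,0.06,38,0,0,0,-0.257,0.375,0.045,38,0,0,0,-0.257,0.375,0.035,38,0,0,0,-0.257,0.375,0.035,38]
}}

```text
clock: 13.3
position: [0.4228, 0.3463, 0.1015]
ee_rot: [0.237, -3.131, 0.003]
force: [0.1, 0.0, -0.6]
width: 0.491
gripper_force: 19.8
```

```bash
python3 - <<'E'
from h import *
c,im=grab("wrist","w7.png")
s=sensors.observe(); print(s["clock"],s["position"],s["ee_rot"],s["force"],s["joints"].round(2))
E
```

```text
13.35 [0.42335158 0.34662584 0.10242417] [ 2.36517136e-01 -3.13180137e+00  1.39654831e-03] [-0.2636388  -0.28322259  0.11264665] [-0.94  0.48  0.22  1.94 -0.15  0.74  1.08]
```

View pics/w7.png

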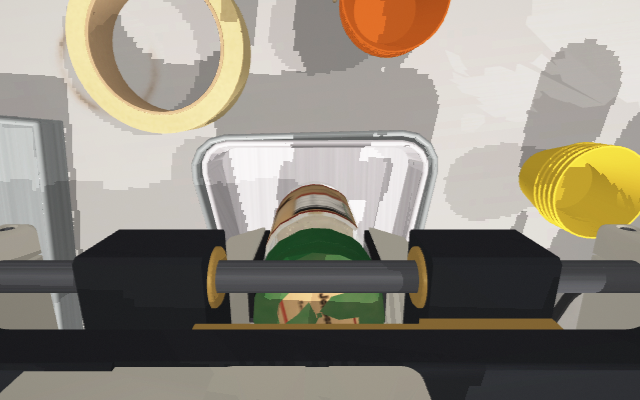

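The jar hangs upright over the wide half, its foot at (315,190) inside the insert walls. I'll lower it, release and rise.

>>> {"method": "arm_command", "body": {
  "deltas": [0,0,0,0,0,-0.01,38,0,0,0,0,0,-0.018,38,0,0,0,0,0,-0.024,38,0,0,0,0,0,-0.028,38,0,0,0,0,0,-0.028,38,0,0,0,0,0,-0.028,50,0,0,0,0,0,-0.028,60,0,0,0,0,0,-0.028,70,0,0,0,0,0,-0.028,75,0,0,0,0,0,-0.028,75,0,0,0,0,0,-0.01,80,0,0,0,0,0,0.02,91,0,0,0,0,0,0.06,91,0,0,0,0,0,0.1,91]
}}

```text
clock: 14.75
position: [0.4231, 0.3468, 0.2039]
ee_rot: [0.237, -3.132, 0.001]
force: [-0.2, 0.8, -0.4]
width: 0.988
gripper_force: 0.0
```

>>> {"method": "arm_command", "body": {
  "deltas": [0,0,0,0.03,-0.027,0,91,0,0,0,0.065,-0.058,0,91,0,0,0,0.1,-0.09,0,91,0,0,0,0.135,-0.122,0,91,0,0,0,0.17,-0.154,0,91,0,0,0,0.205,-0.186,0,91,0,0,0,0.235,-0.215,0,91,0,0,0,0.257,-0.232,0,91,0,0,0,0.257,-0.232,-0.02,91,0,0,0,0.257,-0.232,-0.05,91,0,0,0,0.257,-0.232,-0.08,91,0,0,0,0.257,-0.232,-0.11,80,0,0,0,0.257,-0.232,-0.128,70,0,0,0,0.257,-0.232,-0.133,60,0,0,0,0.257,-0.232,-0.133,50,0,0,0,0.257,-0.232,-0.133,42,0,0,0,0.257,-0.232,-0.133,36,0,0,0,0.257,-0.232,-0.133,36,0,0,0,0.257,-0.232,-0.133,36],
  "force": 20
}}

```text
clock: 16.65
position: [0.6814, 0.1151, 0.071]
ee_rot: [-0.237, 3.13, 0.0]
force: [1.1, -1.6, 5.9]
width: 0.482
gripper_force: 20.0
```

>>> {"method": "arm_command", "body": {
  "deltas": [0,0,0,0,0,0.03,36,0,0,0,0,0,0.07,36,0,0,0,0,0,0.11,36,0,0,0,-0.015,0.02,0.13,36,0,0,0,-0.03,0.045,0.13,36,0,0,0,-0.05,0.07,0.13,36,0,0,0,-0.07,0.1,0.13,36,0,0,0,-0.09,0.13,0.13,36,0,0,0,-0.11,0.16,0.13,36,0,0,0,-0.13,0.19,0.13,36,0,0,0,-0.15,0.215,0.12,36,0,0,0,-0.165,0.235,0.1,36,0,0,0,-0.174,0.244,0.08,36,0,0,0,-0.174,0.244,0.06,36,0,0,0,-0.174,0.244,0.045,36,0,0,0,-0.174,0.244,0.035,36,0,0,0,-0.174,0.244,0.035,36]
}}

```text
clock: 18.35
position: [0.5062, 0.3582, 0.1035]
ee_rot: [0.236, -3.131, 0.002]
force: [-1.1, 0.2, -2.2]
width: 0.483
gripper_force: 20.0
```

```bash
python3 - <<'E'
from h import *
c,im=grab("wrist","w8.png")
s=sensors.observe(); print(s["clock"],s["position"],s["ee_rot"],s["force"],s["width"])
E
```

```text
18.4 [0.5066818  0.35853934 0.1045045 ] [ 2.35957671e-01 -3.13217319e+00  1.01053498e-03] [-0.33157563  0.48777657 -1.1479381 ] 0.48077118179765604
```

View pics/w8.png

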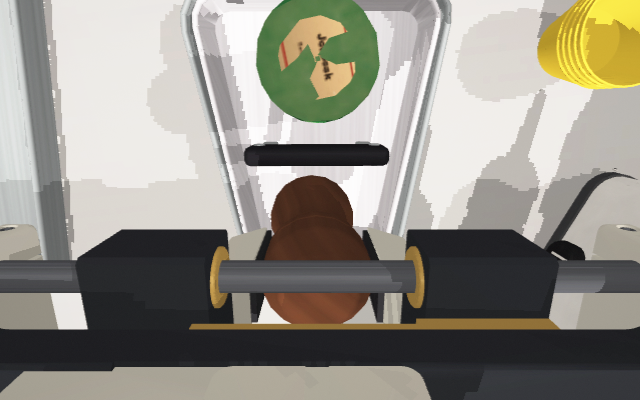

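The jar stands in the wide half, its cap at (318,60). The mill's foot (312,195) is over the narrow half, just past the bar. I'll lower and release it.

>>> {"method": "arm_command", "body": {
  "deltas": [0,0,0,0,0,-0.01,36,0,0,0,0,0,-0.018,36,0,0,0,0,0,-0.024,36,0,0,0,0,0,-0.028,36,0,0,0,0,0,-0.028,36,0,0,0,0,0,-0.028,50,0,0,0,0,0,-0.028,60,0,0,0,0,0,-0.028,70,0,0,0,0,0,-0.028,75,0,0,0,0,0,-0.028,75,0,0,0,0,0,-0.01,80,0,0,0,0,0,0.02,91,0,0,0,0,0,0.06,91,0,0,0,0,0,0.1,91,0,0,0,0,0,0.14,91,0,0,0,0,0,0.14,91]
}}

```text
clock: 20.0
position: [0.509, 0.3606, 0.2508]
ee_rot: [-0.236, 3.125, 0.009]
force: [0.1, 0.7, -0.4]
width: 0.99
gripper_force: 0.0
```

```bash
python3 - <<'E'
from h import *
c,im=grab("wrist"); c,im2=grab("top")
cv2.imwrite("pics/w9.png",np.vstack([cv2.resize(im[:230],(800,288)),cv2.resize(im2[100:290,190:490],(480,304))[:, :].copy() if 0 else cv2.copyMakeBorder(cv2.resize(im2[100:290,190:490],(480,304)),0,0,0,320,cv2.BORDER_CONSTANT)]))
s=sensors.observe(); print(s["clock"],s["position"],s["ee_rot"],s["force"],s["width"])
# oblong tray frame from wrist view w6 and top0 (eyeballed corners)
ct=optics.calibration("top")
E
```

```text
20.1 [0.50672146 0.35947552 0.24562308] [-2.37563282e-01  3.13101094e+00  2.35314940e-03] [-0.24716568  0.21314361 -0.04144681] 0.9893200311380801
```

View pics/w9.png

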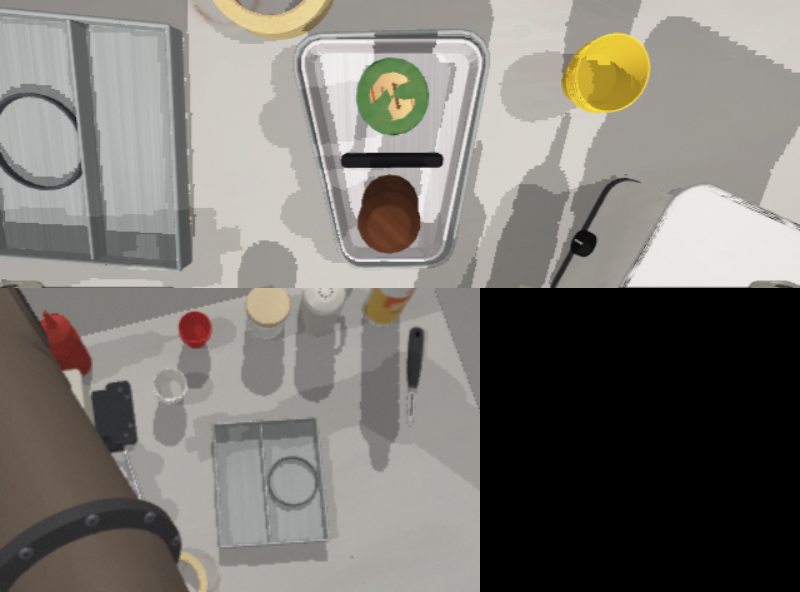

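Both table-kit pieces stand in place: cap (393,97) in the wide half and mill (388,215) in the narrow half, with the insert rim still even in the tray. Next I'll measure the oblong tray and ring numerically.

```bash
python3 - <<'E'
from h import *
ct=optics.calibration("top")
im=cv2.imread("pics/top0.png"); g=cv2.cvtColor(im,cv2.COLOR_BGR2GRAY)
x0,y0=345,190; G=cv2.resize(g[y0:252,x0:402],None,fx=8,fy=8,interpolation=cv2.INTER_CUBIC)
cs=cv2.HoughCircles(cv2.GaussianBlur(G,(9,9),2),cv2.HOUGH_GRADIENT,1,400,param1=80,param2=20,minRadius=100,maxRadius=160)
for q in cs[0][:2]: print("ring",q, p2w(ct,(x0+q[0]/8-.44,y0+q[1]/8-.44),.01))
b,gg,r=[im[...,i].astype(int) for i in range(3)]
m=((b-r)>=-2).astype(np.uint8); m=cv2.morphologyEx(m,cv2.MORPH_OPEN,np.ones((3,3)))
n,lab,st,ce=cv2.connectedComponentsWithStats(m); k=lab[225,340]; print(st[k])
c=max(cv2.findContours((lab==k).astype(np.uint8),cv2.RETR_EXTERNAL,cv2.CHAIN_APPROX_NONE)[0],key=cv2.contourArea)
q=cv2.approxPolyDP(cv2.convexHull(c),3,True)[:,0,:]
for a in q: print(a,p2w(ct,a,.022).round(4))
# divider: bright/dark profile across rows
for v in (200,225,250): print(v,g[v,320:396].tolist())
s=sensors.observe(); c=optics.calibration("wrist")
print(cv2.projectPoints(np.array([[.493,.09,.0],[.5,.05,.01]]),c["rvec"],c["tvec"],c["camera_matrix"],None)[0].ravel())
E
```

```text
Traceback (most recent call last):
TypeError: 'NoneType' object is not subscriptable
```

>>> {"method": "arm_command", "body": {
  "deltas": [0,0,0,0.007,-0.035,0.01,91,0,0,0,0.014,-0.075,0.02,91,0,0,0,0.02,-0.115,0.03,91,0,0,0,0.027,-0.155,0.04,91,0,0,0,0.034,-0.195,0.05,91,0,0,0,0.04,-0.235,0.055,91,0,0,0,0.045,-0.255,0.055,91,0,0,0,0.045,-0.26,0.055,91,0,0,0,0.045,-0.26,0.055,91,0,0,0,0.045,-0.26,0.055,91]
}}

```text
clock: 21.1
position: [0.5508, 0.1008, 0.2987]
ee_rot: [0.24, -3.131, -0.001]
force: [-0.8, 0.7, 0.2]
width: 0.988
gripper_force: 0.0
```

```bash
python3 - <<'E'
from h import *
c,im=grab("wrist","w10.png"); s=sensors.observe(); print(s["clock"],s["position"])
pr=lambda P:cv2.projectPoints(np.array(P,float),c["rvec"],c["tvec"],c["camera_matrix"],None)[0].reshape(-1,2).round(1)
print(pr([[.493,.09,.022],[.498,.051,.01],[.59,.177,.022],[.598,.006,.022],[.396,.005,.022],[.389,.172,.022]]).tolist())
g=cv2.cvtColor(im,cv2.COLOR_BGR2GRAY)
b,gg,r=[im[...,i].astype(int) for i in range(3)]
m=((b-r)>=-3).astype(np.uint8); m[226:]=0; m=cv2.morphologyEx(m,cv2.MORPH_OPEN,np.ones((5,5)))
u,v=pr([[.49,.13,.003]])[0].astype(int)
n,lab,st,ce=cv2.connectedComponentsWithStats(m); k=lab[v,u]; print((u,v),k,st[k])
ct=max(cv2.findContours((lab==k).astype(np.uint8),cv2.RETR_EXTERNAL,cv2.CHAIN_APPROX_NONE)[0],key=cv2.contourArea)
for a in cv2.approxPolyDP(cv2.convexHull(ct),4,True)[:,0,:]: print(a,p2w(c,a,.022).round(4))
# ring: dark pixels relative to local mean, near predicted circle
d=(cv2.blur(g,(25,25)).astype(int)-g>18)
vv,uu=np.nonzero(d[:226]); P=np.array([p2w(c,(x,y),.008)[:2] for x,y in zip(uu,vv)])
rr=np.hypot(P[:,0]-.498,P[:,1]-.051); s_=(rr>.028)&(rr<.05); Q=P[s_]
for i in range(6):
    A=np.c_[2*Q,np.ones(len(Q))]; x=np.linalg.lstsq(A,(Q**2).sum(1),rcond=None)[0]; R=np.sqrt(x[2]+x[0]**2+x[1]**2)
    e=abs(np.hypot(*(P-x[:2]).T)-R); Q=P[e<(.006 if i<3 else .004)]
print("ring",x[:2],R,len(Q))
E
```

```text
21.15 [0.55091619 0.10103134 0.29895127]
[[314.8, 112.4], [282.2, 111.3], [371.9, 202.3], [234.7, 188.0], [251.2, 9.6], [402.6, 28.4]]
(np.int64(347), np.int64(114)) 1 [  238    15   161   190 26179]
[244  15] [ 0.4025 -0.0022  0.022 ]
[398  30] [0.3914 0.1673 0.022 ]
[374 204] [0.5918 0.1801 0.022 ]
[238 192] [0.6024 0.0105 0.022 ]
ring [0.49679033 0.04981236] 0.039663842231721244 1159
```

Tray centre is (0.497, 0.089) with yaw 3.6°. The ring is at (0.4968, 0.0498) and slot_mid at (0.494, 0.134). Next I'll move to the peeler's balance point (0.700, −0.158).

>>> {"method": "arm_command", "body": {
  "deltas": [0,0,-0.02,0.02,-0.035,0,80,0,0,-0.04,0.04,-0.07,0,70,0,0,-0.06,0.06,-0.105,0,60,0,0,-0.09,0.08,-0.14,0,60,0,0,-0.12,0.1,-0.175,0,60,0,0,-0.15,0.12,-0.21,0,60,0,0,-0.17,0.138,-0.24,-0.02,60,0,0,-0.18,0.149,-0.258,-0.06,60,0,0,-0.18,0.149,-0.258,-0.1,60,0,0,-0.18,0.149,-0.258,-0.14,60,0,0,-0.18,0.149,-0.258,-0.18,60,0,0,-0.18,0.149,-0.258,-0.21,60,0,0,-0.18,0.149,-0.258,-0.21,60,0,0,-0.18,0.149,-0.258,-0.21,60]
}}

```text
clock: 22.55
position: [0.7008, -0.1576, 0.0898]
ee_rot: [-0.204, -3.134, -0.001]
force: [0.0, 1.0, 1.2]
width: 0.659
gripper_force: 0.0
```

```bash
python3 - <<'E'
from h import *
s=sensors.observe(); print(s["clock"],s["position"],s["force"])
R=cv2.Rodrigues(s["ee_rot"])[0]; print(np.degrees(np.arctan2(R[1,1],R[0,1])))
c,im=grab("wrist","w11.png")
m=(im.max(2)<55).astype(np.uint8); m[228:]=0
n,l,st,ce=cv2.connectedComponentsWithStats(m)
for i in range(1,n):
    if st[i,4]>150: print(st[i],ce[i],p2w(c,ce[i],.012))
print(cv2.projectPoints(np.array([[.700,-.158,.017],[.658,-.1522,.017],[.5923,-.144,.01]]),c["rvec"],c["tvec"],c["camera_matrix"],None)[0].reshape(-1,2))
E
```

```text
22.55 [ 0.70078383 -0.15755791  0.08977093] [0.03401395 0.99452153 1.16764049]
82.55559475842922
[311  64   4  65 182] [312.51648352  96.07142857] [ 0.62846579 -0.1504726   0.012     ]
[ 297  146   35   82 2469] [313.31429729 189.69137303] [ 0.68618225 -0.15763158  0.012     ]
[[315.50349407 212.34063809]
 [315.99993445 146.11548591]
 [315.38288917  30.553045  ]]
```

>>> {"method": "arm_command", "body": {
  "deltas": [0,0,0,0,0,-0.03,60,0,0,0,0,0,-0.05,60,0,0,0,0,0,-0.06,60,0,0,0,0,0,-0.067,60,0,0,0,0,0,-0.067,55,0,0,0,0,0,-0.067,45,0,0,0,0,0,-0.067,35,0,0,0,0,0,-0.067,25,0,0,0,0,0,-0.067,15,0,0,0,0,0,-0.067,15,0,0,0,0,0,-0.067,15,0,0,0,0,0,-0.067,15],
  "force": 25
}}

```text
clock: 23.8
position: [0.7007, -0.1589, 0.0231]
ee_rot: [0.206, 3.134, 0.0]
force: [-0.6, -0.1, 3.8]
width: 0.268
gripper_force: 25.0
```

>>> {"method": "arm_command", "body": {
  "deltas": [0,0,0,0,0,0.02,15,0,0,0,0,0,0.05,15,0,0,0,0,0,0.08,15,0,0,0,-0.015,0.025,0.1,15,0,0,0.02,-0.035,0.055,0.1,15,0,0,0.04,-0.055,0.085,0.1,15,0,0,0.06,-0.075,0.12,0.1,15,0,0,0.08,-0.095,0.155,0.1,15,0,0,0.1,-0.12,0.19,0.1,15,0,0,0.124,-0.14,0.225,0.1,15,0,0,0.124,-0.16,0.255,0.09,15,0,0,0.124,-0.175,0.28,0.075,15,0,0,0.124,-0.185,0.292,0.06,15,0,0,0.124,-0.185,0.295,0.05,15,0,0,0.124,-0.185,0.295,0.045,15,0,0,0.124,-0.185,0.295,0.045,15]
}}

```text
clock: 25.4
position: [0.5161, 0.1348, 0.0673]
ee_rot: [0.097, -3.14, 0.002]
force: [-0.2, -0.1, 0.3]
width: 0.268
gripper_force: 25.0
```

```bash
python3 - <<'E'
from h import *
s=sensors.observe(); print(s["clock"],s["position"],s["force"],s["width"])
R=cv2.Rodrigues(s["ee_rot"])[0]; print(np.degrees(np.arctan2(R[1,1],R[0,1])))
c,im=grab("wrist","w12.png")
v=im[:330,140:500]; cv2.imwrite("pics/w12c.png",cv2.resize(v,None,fx=1.8,fy=1.8))
E
```

```text
25.4 [0.51605322 0.13481284 0.06733698] [-0.23618937 -0.06997605  0.30012601] 0.267628364114898
93.54069474604957
```

View pics/w12c.png

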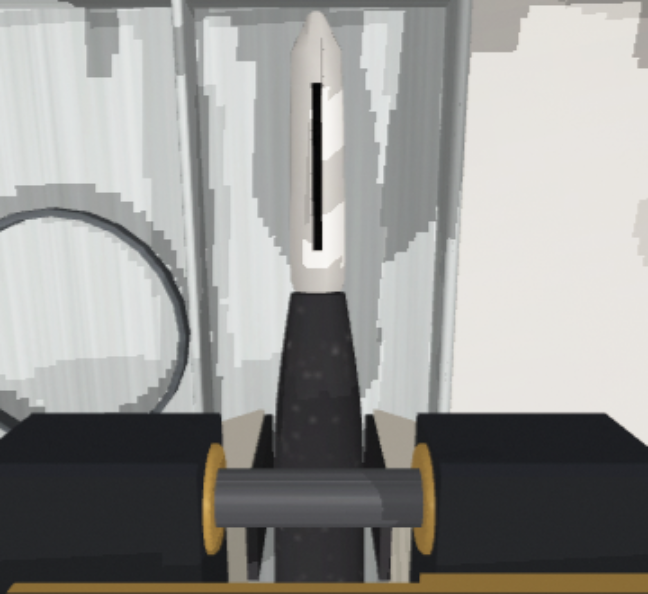

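The peeler is level, parallel and centred in the slot: blade at (317,150), slot walls at 195 and 450. That was my last picture. I'll lower and release it with a small opening.

>>> {"method": "arm_command", "body": {
  "deltas": [0,0,0,0,0,-0.015,15,0,0,0,0,0,-0.025,15,0,0,0,0,0,-0.033,15,0,0,0,0,0,-0.038,15,0,0,0,0,0,-0.041,15,0,0,0,0,0,-0.041,15]
}}

```text
clock: 26.05
position: [0.5154, 0.136, 0.0265]
ee_rot: [0.099, -3.14, 0.0]
force: [-0.5, -0.7, -0.4]
width: 0.276
gripper_force: 25.0
```

>>> {"method": "arm_command", "body": {
  "deltas": [0,0,0,0,0,0,27,0,0,0,0,0,0,29,0,0,0,0,0,0,29,0,0,0,0,0,0,29,0,0,0,0,0,0.01,29,0,0,0,0,0,0.025,29,0,0,0,0,0,0.05,50,0,0,0,0,0,0.09,80,0,0,0,0,0,0.13,91,0,0,0,0,0,0.16,91,0,0,0,0,0,0.16,91],
  "force": 10
}}

```text
clock: 27.15
position: [0.5178, 0.1365, 0.1915]
ee_rot: [-0.099, 3.133, 0.005]
force: [0.5, 0.1, 0.4]
width: 0.703
gripper_force: 0.0
```

```bash
python3 - <<'E'
from h import *
s=sensors.observe(); print(s["clock"],s["position"],s["force"],s["width"])
c,im=grab("wrist","w13.png"); m=(im.max(2)<60).astype(np.uint8); m[226:]=0
n,l,st,ce=cv2.connectedComponentsWithStats(m)
for i in range(1,n):
    if st[i,4]>60: print(st[i],ce[i],p2w(c,ce[i],.01))
c,im=grab("top","t13.png"); m=(im.max(2)<60).astype(np.uint8)
n,l,st,ce=cv2.connectedComponentsWithStats(m)
for i in range(1,n):
    if st[i,4]>60: print(st[i],ce[i],p2w(c,ce[i],.01))
E
```

```text
27.15 [0.51780861 0.13651282 0.19153979] [0.45453344 0.1417906  0.36270359] 0.7033789643821841
[550  63  16  25  63] [557.55555556  71.57142857] [0.41046704 0.3417703  0.01      ]
[628  63  12  18  89] [633.96629213  70.17977528] [0.40504483 0.40840503 0.01      ]
[314  72   3  45  64] [314.984375  93.796875] [0.44265664 0.13089827 0.01      ]
[549  88  18  27  82] [554.59756098 101.32926829] [0.43544416 0.34531993 0.01      ]
[ 304  129   25   97 2177] [315.94212219 180.4754249 ] [0.52129971 0.13672288 0.01      ]
[ 538  130  102   22 1500] [589.608      140.66266667] [0.46790235 0.38614553 0.01      ]
[184 137  55  55 151] [199.8410596  171.95364238] [0.51997733 0.02721114 0.01      ]
[ 522  153  111   52 2086] [570.03211889 175.84228188] [0.50167489 0.37656085 0.01      ]
[309 116   9  54 117] [312.8034188  143.12820513] [0.71037336 0.2076182  0.01      ]
[295 172  33  39 912] [310.03399123 191.60855263] [0.57580628 0.21407387 0.01      ]
[237 227  31   8 122] [251.70491803 230.79508197] [0.47240307 0.36302662 0.01      ]
[ 334  238  128   73 2139] [388.40953717 261.75081814] [0.39306862 0.01500178 0.01      ]
[ 370  300   88  100 3517] [405.46431618 354.15410862] [ 0.17253462 -0.01839725  0.01      ]
[411 332  14  20  73] [418.68493151 342.20547945] [ 0.19984835 -0.05155002  0.01      ]
[469 333  23  67 392] [479.82397959 374.92602041] [ 0.12564801 -0.1931317   0.01      ]
```

The peeler sits with its mid at about (0.493, 0.131) and yaw about 4°, in the slot. Now the cups at (0.649, 0.245).

>>> {"method": "arm_command", "body": {
  "deltas": [0,0,0,0.03,0.024,0,80,0,0,0,0.065,0.053,0,80,0,0,0,0.1,0.08,0,80,0,0,0,0.125,0.1,0,80,0,0,0,0.134,0.109,0,80,0,0,0,0.134,0.109,-0.03,80,0,0,0,0.134,0.109,-0.06,80,0,0,0,0.134,0.109,-0.06,80]
}}

```text
clock: 28.05
position: [0.6459, 0.2442, 0.121]
ee_rot: [0.099, -3.131, 0.006]
force: [-0.5, 0.0, -0.7]
width: 0.872
gripper_force: 0.0
```

```bash
python3 - <<'E'
from h import *
s=sensors.observe(); print(s["clock"],s["position"],s["force"],s["width"])
c,im=grab("wrist","w14.png")
e=cv2.Canny(cv2.GaussianBlur(cv2.cvtColor(im,cv2.COLOR_BGR2GRAY),(3,3),0),40,100)[:226]
vv,uu=np.nonzero(e); P=np.array([p2w(c,(x,y),.051)[:2] for x,y in zip(uu,vv)])
r=np.hypot(*(P-[.649,.2445]).T); Q=P[(r>.018)&(r<.036)]; print(len(Q),Q.min(0),Q.max(0))
# vote for 27 mm circle centre
best=max(((np.sum(abs(np.hypot(P[:,0]-x,P[:,1]-y)-.0268)<.0012),x,y) for x in np.arange(.63,.67,.001) for y in np.arange(.225,.265,.001))); print(best)
E
```

```text
28.05 [0.64588418 0.2441513  0.12099112] [-0.50523262  0.00273677 -0.70769274] 0.8717093550854925
543 [0.61682578 0.20923182] [0.65369483 0.27585488]
(np.int64(200), np.float64(0.649), np.float64(0.24800000000000003))
```

>>> {"method": "arm_command", "body": {
  "deltas": [0,0,0,0,0.001,-0.02,80,0,0,0,0,0.001,-0.04,80,0,0,0,0,0.001,-0.06,80,0,0,0,0,0.001,-0.075,80,0,0,0,0,0.001,-0.083,80,0,0,0,0,0.001,-0.083,75,0,0,0,0,0.001,-0.083,65,0,0,0,0,0.001,-0.083,58,0,0,0,0,0.001,-0.083,52,0,0,0,0,0.001,-0.083,48,0,0,0,0,0.001,-0.083,48,0,0,0,0,0.001,-0.083,48],
  "force": 6
}}

```text
clock: 29.3
position: [0.6499, 0.2464, 0.0445]
ee_rot: [-0.1, 3.139, 0.001]
force: [-0.5, 1.2, 5.7]
width: 0.576
gripper_force: 6.0
```

>>> {"method": "arm_command", "body": {
  "deltas": [0,0,0,0,0,0.02,48,0,0,0,0,0,0.05,48,0,0,0,0,0,0.07,48,0,0,0,-0.015,-0.02,0.08,48,0,0,0,-0.035,-0.045,0.08,48,0,0,0,-0.06,-0.075,0.08,48,0,0,0,-0.085,-0.105,0.08,48,0,0,0,-0.11,-0.14,0.08,48,0,0,0,-0.13,-0.17,0.075,48,0,0,0,-0.147,-0.19,0.065,48,0,0,0,-0.153,-0.197,0.05,48,0,0,0,-0.153,-0.197,0.035,48,0,0,0,-0.153,-0.197,0.025,48,0,0,0,-0.153,-0.197,0.025,48]
}}

```text
clock: 30.7
position: [0.4957, 0.0492, 0.0677]
ee_rot: [0.1, -3.138, 0.001]
force: [-0.7, -0.5, 0.2]
width: 0.577
gripper_force: 6.0
```

```bash
python3 - <<'E'
from h import *
s=sensors.observe(); print(s["clock"],s["position"],s["force"],s["width"],s["gripper_force"])
E
```

```text
30.7 [0.4957316  0.04918211 0.067691  ] [-0.66240124 -0.47772681  0.15798258] 0.5772779041270224 6.000006122733312
```

>>> {"method": "arm_command", "body": {
  "deltas": [0,0,0,0,0,-0.008,48,0,0,0,0,0,-0.014,48,0,0,0,0,0,-0.018,48,0,0,0,0,0,-0.02,48,0,0,0,0,0,-0.021,48,0,0,0,0,0,-0.021,48,0,0,0,0,0,-0.021,56,0,0,0,0,0,-0.021,60,0,0,0,0,0,-0.021,66,0,0,0,0,0,-0.021,70,0,0,0,0,0,-0.021,70,0,0,0,0,0,0,75,0,0,0,0,0,0.03,85,0,0,0,0,0,0.07,91,0,0,0,0.03,0,0.11,91,0,0,0,0.06,0.01,0.15,91,0,0,0,0.06,0.01,0.19,91,0,0,0,0.06,0.01,0.2,91,0,0,0,0.06,0.01,0.2,91]
}}

```text
clock: 32.6
position: [0.5572, 0.0591, 0.2702]
ee_rot: [-0.099, 3.137, 0.001]
force: [0.2, 0.7, -0.5]
width: 0.992
gripper_force: 0.0
```

```bash
python3 - <<'E'
from h import *
s=sensors.observe(); print(s["clock"],s["position"],s["force"],s["width"])
c,im=grab("wrist","w15.png")
K=lambda P:cv2.projectPoints(np.array(P,float),c["rvec"],c["tvec"],c["camera_matrix"],None)[0].reshape(-1,2)
e=cv2.Canny(cv2.GaussianBlur(cv2.cvtColor(im,cv2.COLOR_BGR2GRAY),(3,3),0),40,100)[:226]
vv,uu=np.nonzero(e)
def vote(z,R):
    P=np.array([p2w(c,(x,y),z)[:2] for x,y in zip(uu,vv)])
    return max(((np.sum(abs(np.hypot(P[:,0]-x,P[:,1]-y)-R)<.0012),round(x,3),round(y,3)) for x in np.arange(.46,.54,.001) for y in np.arange(.01,.09,.001)))
print("cup rim in ring plane z",vote(.054,.0268),"ring",vote(.01,.0395),vote(.01,.038))
m=(im.max(2)<60).astype(np.uint8); m[226:]=0
n,l,st,ce=cv2.connectedComponentsWithStats(m)
for i in range(1,n):
    if st[i,4]>60: print(st[i],ce[i].round(1),p2w(c,ce[i],.01).round(3))
u,v=K([[.4968,.0498,.054]])[0].astype(int); print(u,v, [im[v+dv,u+du].tolist() for du,dv in((0,0),(18,0),(-18,0),(0,15))])
E
```

```text
32.6 [0.55719162 0.05913529 0.27019974] [ 0.24562186  0.74126133 -0.52278455] 0.9920237161227637
cup rim in ring plane z (np.int64(169), np.float64(0.495), np.float64(0.048)) ring (np.int64(190), np.float64(0.5), np.float64(0.051)) (np.int64(197), np.float64(0.502), np.float64(0.051))
[583  36  17  43 164] [588.9  58.9] [0.424 0.346 0.01 ]
[291  76  48  13  78] [314.1  79.5] [0.465 0.051 0.01 ]
[575  91  65  16 692] [607.7  98.5] [0.464 0.378 0.01 ]
[ 375   93   23   94 1793] [386.4 141.3] [0.526 0.138 0.01 ]
[ 557  114   83   47 1963] [597.2 131.2] [0.5   0.376 0.01 ]
310 110 [[181, 187, 193], [141, 147, 152], [150, 155, 162], [158, 164, 170]]
```

The cup rim fits a circle at (0.495, 0.048) at standing height, about 3 mm from the ring's centre. The peeler handle is centred as expected at (0.526, 0.138). Everything is released and the arm is clear, so I'm handing in.

```bash
python3 -c "
from cell import arm
print(arm.sign_off())"
```

```text
the job is handed in; nothing more can be done
None
```

I made up both kits and handed the job in at about 33 s on the robot's clock; sign-off returned no verdict, and the final peeler and cup positions were checked only by measurement (cups about 3 mm off the ring's centre), since my 14 pictures were used up.

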